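Load the tumble polisher with porcelain knife rests

ROBOT

A 6-joint arm with a two-finger parallel gripper is mounted at the origin on the work surface. World frame = base frame: x ahead of the robot, y to its left, z up, the work surface at z = 0. Lengths are in m, angles in rad, forces in N, time in s.
With the tool pointing down it reaches from about 0.325 to 0.75 m from the base axis. Payload 7.6 kg.
Tool frame: the origin (TCP) lies at the very end of the fingers, on their centre line; the grasp point (between the pads) lies 19 mm behind it; z points along the fingers, y is the line along which they close (so a half turn about z gives the same grasp; the last joint's range is limited). The gripper opens to 85 mm and grips with 20 to 120 N. Pads are 22 mm wide; open, the fingers measure 114 mm over their backs; the gripper's body (76 mm by 85 mm) begins 54 mm behind the grasp point. The pads swing forward as they close: fully open they stand 13 mm farther back than shut.
Start: joints at [-1.415, 0.052, 1.401, -0, 1.689, -0.07], TCP at [0.118, -0.512, 0.207] pointing down, gripper open.
Joint ranges: [-2.9, 2.9], [-0.91, 2.17], [0.12, 2.37], [-1.06, 4.2], [0.26, 2.73], [-2.93, 2.93]. Speed limits (rad/s): [2.57, 2.57, 3.01, 3.14, 3.14, 3.14].

INTERFACE

Orientations are given as a rotation vector (axis times angle).
In Python, from rig import monitor, capture, calibration, job gives the robot as it stands.
- The arm moves only by the shell command python3 -m pendant 'ROWS' [OPENING]. ROWS is text: rows parted by semicolons, each of 4 numbers parted by spaces: the shift along the tool's x, y, z each as a share of 25 cm, from -1 to 1, then the turn about the tool's z as a share of pi/2 rad, from -1 to 1. A call has 1 to 10 rows; each row is the pose to reach, as a shift and turn from the pose commanded when the call began, along the tool's axes at that moment; what a row does not reach only later rows make up. A row lasts 1/12 s, in which the tool goes at most 41.7 mm and 7.16 degrees, less where a joint would pass 70% of its speed; a pose out of reach is approached as far as the arm can. A call with a number of a shift or a turn outside -1 to 1 is refused whole. A call with a gripper value outside its range is refused whole. OPENING is the opening, from -1 (shut) to 1 (fully open), set as the call begins (- or left out, the last holds). The fingers move at their own pace and stop on an object; the grip force is fixed at half the most. Time passes only in rows, so rows that repeat a pose let the fingers close. It gives the time, the measured TCP pose, the force, the opening and the grip force at its end, in the units of the state.
- monitor.read_state(): the state, without advancing time (a new reading comes with each control period).
- capture(name): name is "side" or "top"; returns the picture (420x560x3 uint8, red, green, blue); there is no depth.
- calibration(name): a dict with "K" (3x3 intrinsics, pixels), "R" (3x3) and "t" (3): a world point X has camera coordinates R X + t. Camera axes: x right, y down, z forward; pixel columns grow to the right and rows downward; lengths in m; the calibration is good to about 2 mm. A picture is of the moment at which its call begins. calibration takes no time and is no camera call.
- job.finish_job(): hands the job in; it is judged then, once.
The state is a dict: "time": time; "joint_positions": joint angles; "dq": joint speeds; "joint_torque": joint torques, N m; "tool_pos": TCP position; "orientation": TCP orientation; "force": force on the tool from outside, world axes, zero at the start; "ft_torque": the same for the moment, N m; "opening": finger opening in m; "grip_force": force on a finger pad.
Only numpy, scipy, OpenCV 4.12 (cv2) and the standard library are available. Lean on these libraries where they do the work, as an engineer would, in place of code of your own. Each camera call takes 0.05 s, during which the arm holds its last target. There are 200 camera calls.

TASK

Load the tumble polisher: first lift its cover off and lay it flat on the empty cork pad, then turn the drum by its pegged wheel until the ball-ended peg, and with it the drum's mouth, stands at the top. Put every knife rest from the felt mat into the drum through the mouth, and put the cover back on properly, seated down over both cheeks, leaving the mouth at the top. Leave the whetstone and everything else where it is.

Things in the scene. Friction and masses are not known exactly. Their poses are not given: they have to be found in the camera images.
- tumbler: Tumble polisher, fixed on the table: grey base plate 190 x 242 mm, 10 mm thick, with two upright cheeks, each 170 (x) x 12 mm (y), at y = -115 and +115 mm, tops at z = 250 mm. Between them a drum and a pegged wheel turn as one on a level axle along y at x = 0, z = 130 mm. Without its cover it is open above, in front and behind. Origin: centre of the underside, z up.
- drum: Turning steel drum with its wheel. Origin on the axle; y is the axle (the tumbler's y); z points out through the middle of the mouth (z up: mouth at the top). Shell: outer radius 83, inner 77 mm, y = -95 to +25 mm, ends closed by discs of 84 mm radius. The mouth is a gap in the shell 45 degrees either side of z, 109 mm wide, 120 mm along y.
- drum_centre (a point): Centre of the drum's hollow, on the axle, at y = -35 mm of the drum; the mouth is centred above it when up.
- wheel (a point): Centre of the wheel that turns with the drum: on the axle at y = 52 mm of the drum. Radius 80 mm, 12 mm thick. Six radial pegs, 12 mm thick, stand out of its rim to 112 mm from the axle, 60 degrees apart; pushing a peg sideways with shut fingers turns it. It turns endlessly either way against about 0.35 N m (4 N at a peg) and stays where left.
- ball (a point): Centre of the 20 mm ball on the end of one peg, 104 mm from the axle, in line with the mouth's middle (drum's z axis). The other five pegs have plain ends.
- cover: Loose aluminium cover, 194 x 258 mm (x, y), skirt all round 15 mm deep, plate z = 15 to 21 mm. Black grip bar in the middle along y, 100 mm long, 18 mm wide, z = 37 to 53 mm, posts under its ends. Seated, the skirt is outside the cheeks (clearance 8 mm in x, 4 mm in y), origin 235 mm above the tumbler's, yaw alike. 0.4 kg. Origin: centre of the skirt's lower edge, z up.
- pad: Empty cork pad, 200 x 265 mm, 4 mm thick, fixed flat on the table; the cover's place while loading. Origin: centre of the underside, z up.
- mat: Grey felt mat, 250 x 270 mm (x, y), 4 mm thick, fixed on the table; the knife rests and a whetstone lie on it. Origin: centre of the underside.
- rest1: White porcelain knife rest, a dumbbell-like bar 78 mm long along its y: middle 18 mm wide (x) and 18 mm high, 46 mm long, with square ends 28 mm wide and 22 mm high. Origin: its centre, 11 mm above what it lies on. 80 g. Two to four of the knife rests are there; an absent one has no pose.
- rest2: White porcelain knife rest, a dumbbell-like bar 78 mm long along its y: middle 18 mm wide (x) and 18 mm high, 46 mm long, with square ends 28 mm wide and 22 mm high. Origin: its centre, 11 mm above what it lies on. 80 g. Two to four of the knife rests are there; an absent one has no pose.
- rest3: White porcelain knife rest, a dumbbell-like bar 78 mm long along its y: middle 18 mm wide (x) and 18 mm high, 46 mm long, with square ends 28 mm wide and 22 mm high. Origin: its centre, 11 mm above what it lies on. 80 g. Two to four of the knife rests are there; an absent one has no pose.
- rest4: White porcelain knife rest, a dumbbell-like bar 78 mm long along its y: middle 18 mm wide (x) and 18 mm high, 46 mm long, with square ends 28 mm wide and 22 mm high. Origin: its centre, 11 mm above what it lies on. 80 g. Two to four of the knife rests are there; an absent one has no pose.
- stone: Whetstone, a plain grey block 60 x 30 x 22 mm lying near the mat's far (+x) edge; not to be loaded. Origin: centre of the underside.
- plates: Stack of five china plates, 170 mm across, 45 mm high; bystander, leave it be. Origin: centre of the underside.
- bowls: Stack of china bowls, 124 mm across, 87 mm high; bystander, leave it be. Origin: centre of the underside.
- mug: Blue mug, 72 mm across, 85 mm high, handle at +y; bystander, leave it be. Origin: centre of the underside.
- jar: Grey jar with white cap, 68 mm across, 90 mm high; bystander, leave it be. Origin: centre of the underside.
- engraver: Red hand engraver, 34 mm thick, about 180 mm long along its x, lying flat; bystander, leave it be. Origin: on its axis, 19 mm above the table.
Not all that is in view belongs to the job. What is shaped like the rest1 but purple or turquoise is not meant.

How it is judged:
On the way, in this order (a step that is already met when the one before it is completed fails the run):
1. the cover lies flat on the cork pad (horizontal distance between cover and pad below 0.05 m and height (world z) of cover below 0.012 m and linear speed of cover below 0.03 m/s), for 0.3 s.
2. the drum's mouth and ball-ended peg are at the top (angle between drum's own z axis and vertical below 0.22 rad), for 0.5 s.
3. every knife rest that is there is inside the drum (distance between each of rest1, rest2, rest3, rest4 and drum_centre below 0.078 m), for 0.3 s.
4. the cover is seated on the cheeks again (horizontal distance between cover and tumbler below 0.012 m and z of cover in the frame of tumbler between 0.23 and 0.239 m and angle between cover's own z axis and vertical below 0.03 rad and linear speed of cover below 0.02 m/s), for 0.3 s.
At the end, for the whole second after the job is handed in: Every knife rest that is there has its centre within 78 mm of the drum's centre (inside it); the mouth is within 0.22 rad of straight up; the cover is level (0.03 rad), at rest, down on both cheeks (its origin 230 to 239 mm above the tumbler's) and within 12 mm of the tumbler's middle (all of step 3 and all of step 4 and angle between drum's own z axis and vertical below 0.22 rad); the robot touches nothing.
It fails at once if a bystander is moved more than 5 cm (distance of any of plates, bowls, mug, jar, engraver, stone from where it was at the start of the episode above 0.05 m).
Of rest1, rest2, rest3, rest4 only 2 to 4 are there at a start; the rules pass over those that are not, and their reading is None.
At some moment in a run one of rest1, rest2, rest3, rest4 may be knocked a few centimetres aside while the robot is not near it.
It also fails if it takes over 210 s, if anything falls off the work surface, if the arm or the gripper's body presses on something with over 40 N, if the wrist force passes 120 N, or if a joint passes its speed limit or range.

## Working session

There is one attempt and no reset: what is moved stays moved. The work goes in short steps, Python scripts to look and compute and a shell command to move; the robot and the scene stay as the last step left them, time stands still between calls to the robot, and variables do not carry over. Pictures are saved under pics/ and viewed, at most 14 in all, crops included, and the job is handed in when it is done.

```bash
ls; mkdir -p pics; python3 - <<'E'
from rig import monitor,capture,calibration
import cv2
for n in("top","side"):
    cv2.imwrite(f"pics/{n}0.png",capture(n)[:,:,::-1])
    c=calibration(n);print(n,c["K"],c["R"],c["t"])
print(monitor.read_state())
E
```

```text
pics
top [[499.51649397   0.         283.43035465]
 [  0.         499.51649397 208.10095818]
 [  0.           0.           1.        ]] [[ 0.02754853 -0.99957122  0.00992193]
 [-0.98880261 -0.02870536 -0.14644247]
 [ 0.14666449 -0.00577655 -0.98916943]] [-0.01401395  0.53909661  1.35528989]
side [[477.48860499   0.         274.13199643]
 [  0.         477.48860499 210.57732801]
 [  0.           0.           1.        ]] [[-0.81750293  0.57583246 -0.01029279]
 [ 0.40113299  0.55647818 -0.72761553]
 [-0.41325693 -0.59895661 -0.68590794]] [ 0.4359316  -0.08120745  1.82334691]
{'time': 0.1, 'joint_positions': array([-1.41530601e+00,  5.27684185e-02,  1.40160176e+00, -3.06887754e-06,
        1.68857890e+00, -7.02880483e-02]), 'dq': array([-2.19326523e-05, -6.01122961e-04, -2.72016884e-03,  4.37546136e-04,
        1.24061384e-03, -1.77126930e-03]), 'joint_torque': array([ 7.43510009e-04, -3.82582247e+01, -3.60984814e+01, -1.35799423e-04,
        4.76824251e-03, -9.59384380e-06]), 'tool_pos': array([ 0.11751181, -0.51138272,  0.20577029]), 'orientation': array([-3.12024934e+00, -3.53745827e-01,  9.54840262e-05]), 'force': array([0.75406754, 0.99272149, 0.02700024]), 'ft_torque': array([-0.00674389, -0.00205221,  0.02938888]), 'grip_force': 0.0, 'opening': 0.0853650475988918}
```

View pics/top0.png

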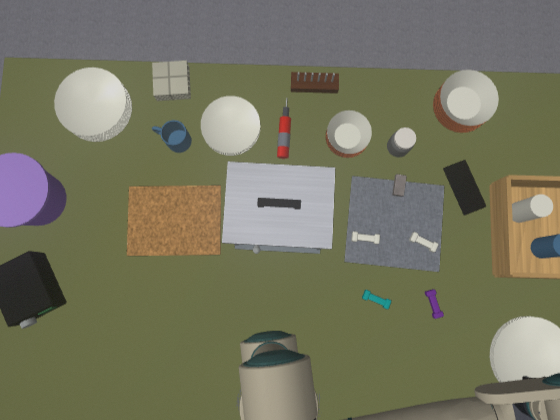

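View pics/side0.png

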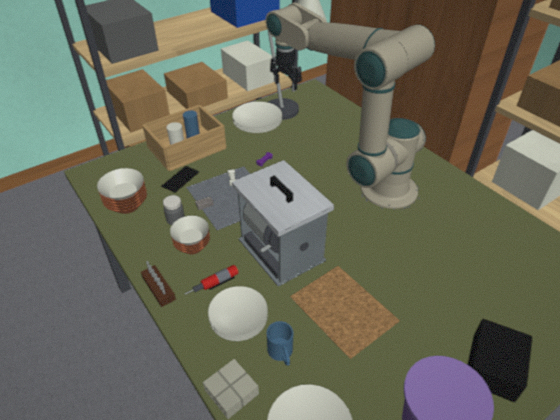

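The top view shows the cover with its grip bar at (279,203) and the cork pad at (174,220). Two white rests lie on the mat at (366,238) and (425,242), and the stone is at (400,185). The turquoise (377,299) and purple (434,303) rests are decoys by colour and lie off the mat. I'll confirm with an enlarged crop and localise.

```bash
cat > h.py <<'E'
import numpy as np, cv2
from rig import monitor,capture,calibration
from scipy.spatial.transform import Rotation as Ro
def px2w(n,uv,z):
    c=calibration(n);R=np.array(c["R"]);t=np.array(c["t"])
    d=R.T@np.linalg.inv(c["K"])@np.array([uv[0],uv[1],1.]);o=-R.T@t
    return o+d*(z-o[2])/d[2]
def w2px(n,X):
    c=calibration(n);p=np.array(c["K"])@(np.array(c["R"])@np.array(X)+np.array(c["t"]));return p[:2]/p[2]
def blobs(n,mask,amin=30):
    cs,_=cv2.findContours(mask.astype(np.uint8),cv2.RETR_EXTERNAL,cv2.CHAIN_APPROX_NONE)
    return [cv2.minAreaRect(c) for c in cs if cv2.contourArea(c)>=amin]
def rectw(n,r,z):  # centre, two side lengths, yaw of the long side
    P=np.array([px2w(n,q,z) for q in cv2.boxPoints(r)]);a,b=P[1]-P[0],P[2]-P[1]
    if np.linalg.norm(a)<np.linalg.norm(b):a,b=b,a
    return P.mean(0).round(4),np.linalg.norm(a).round(3),np.linalg.norm(b).round(3),np.degrees(np.arctan2(a[1],a[0])).round(1)
def state():
    s=monitor.read_state();R=Ro.from_rotvec(s["orientation"]).as_matrix()
    return s,R
def rows(target,yclose=None):
    """shares for a move to the world TCP target; yclose = world yaw (deg) of closing line"""
    s,R=state();d=R.T@(np.array(target)-s["tool_pos"])/.25;w=0
    if yclose is not None:
        cur=np.degrees(np.arctan2(R[1,1],R[0,1]));w=-((yclose-cur+90)%180-90)/90
    print("t",round(s["time"],2),"tcp",s["tool_pos"].round(4),"shares",d.round(3),"turn",round(w,3),"j6",s["joint_positions"][5].round(2),"F",s["force"].round(1),"open",round(s["opening"],4))
E
python3 - <<'E'
from h import *
im=cv2.imread("pics/top0.png")
cv2.imwrite("pics/crop0.png",cv2.resize(im[150:330,210:460],None,fx=3,fy=3,interpolation=cv2.INTER_CUBIC))
h=cv2.cvtColor(im,cv2.COLOR_BGR2HSV);H,S,V=cv2.split(h)
print(np.array([im[220,174],im[203,279],im[220,250],im[238,366],im[260,400]]))
g=np.zeros(H.shape,bool);g[180:270,346:442]=1
for r in blobs("top",g&(V>150)&(S<70)):print("rest",r,rectw("top",r,.02))
g[:]=0;g[175:265,115:225]=1
for r in blobs("top",g&(S>95)&(H<20)&(V>90),500):print("pad",r,rectw("top",r,.004))
g[:]=0;g[190:215,250:310]=1
for r in blobs("top",g&(V<70),100):print("bar",r,rectw("top",r,.288))
g[:]=0;g[155:250,218:340]=1
for r in blobs("top",g&(V>130)&(S<40),2000):print("cover",r,rectw("top",r,.256))
s,R=state();print(R.round(3))
E
```

```text
[[ 82 127 167]
 [ 62  62  62]
 [189 184 181]
 [193 205 207]
 [120 116 111]]
rest ((424.00006103515625, 241.50003051757812), (27.280027389526367, 8.944271087646484), 26.56505012512207) (array([ 0.4588, -0.3967,  0.02  ]), np.float64(0.076), np.float64(0.026), np.float64(-115.4))
rest ((365.3538513183594, 237.16925048828125), (27.53571128845215, 9.178570747375488), 7.125016689300537) (array([ 0.4663, -0.2315,  0.02  ]), np.float64(0.077), np.float64(0.026), np.float64(-95.5))
pad ((173.5, 220.0), (70.0, 93.0), 90.0) (array([0.5023, 0.3131, 0.004 ]), np.float64(0.267), np.float64(0.201), np.float64(-88.3))
bar ((278.4700927734375, 203.05242919921875), (41.42600631713867, 8.096287727355957), 3.094058036804199) (array([0.5139, 0.0144, 0.288 ]), np.float64(0.095), np.float64(0.019), np.float64(-91.5))
cover ((278.5584716796875, 206.94766235351562), (110.27439880371094, 86.81057739257812), 3.1798300743103027) (array([0.511, 0.014, 0.256]), np.float64(0.263), np.float64(0.207), np.float64(-91.5))
[[ 0.975  0.224 -0.   ]
 [ 0.224 -0.975  0.001]
 [ 0.    -0.001 -1.   ]]
```

View pics/crop0.png

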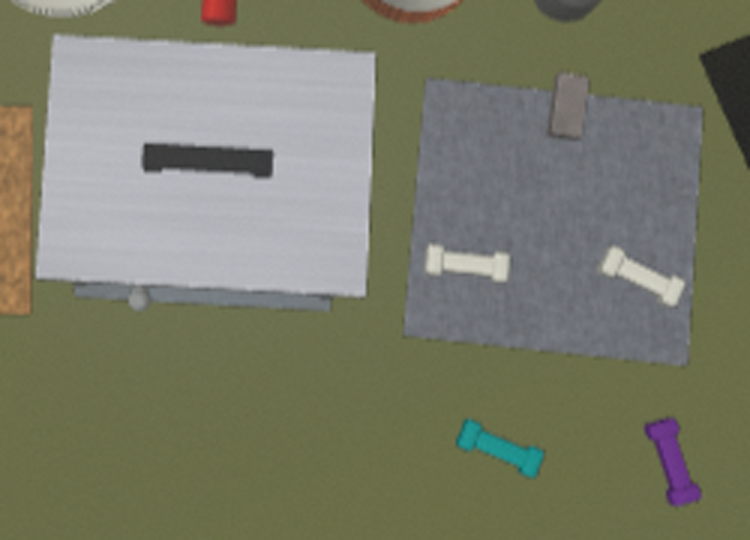

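Only two rests are on the mat, at crop (467,263) and (643,275), both white with dumbbell ends. These are the targets. The ball peg shows on the robot side at px (256,249). Next I'll move over the cover's bar.

```bash
python3 -m pendant '0 0 -0.3 0; 0 0 -0.8 0; 0 0 -0.8 0;0 0 -0.8 0;0 0 -0.8 0;0 0 -0.8 0'; python3 -c "
from h import *
rows([.513,.0144,.40],-1.5)"
```

```text
time: 0.6
tool_pos: [0.1176, -0.512, 0.4144]
orientation: [3.11, 0.352, 0.001]
force: [1.4, 0.1, 0.6]
opening: 0.0854
grip_force: 0.0
t 0.6 tcp [ 0.1176 -0.512   0.4144] shares [ 2.013 -1.699  0.035] turn -0.84 j6 -0.07 F [1.4 0.1 0.6] open 0.0854
```

```bash
python3 -m pendant '1 -0.85 0 -0.4;1 -0.85 0 -0.4;1 -0.85 0 -0.4;1 -0.85 0 -0.4;1 -0.85 0 -0.4;1 -0.85 0 -0.4;1 -0.85 0 -0.4;1 -0.85 0 -0.4;1 -0.85 0 -0.4;1 -0.85 0 -0.4'; python3 -c "
from h import *
rows([.513,.0144,.40],-1.5)"
```

```text
time: 1.43
tool_pos: [0.3145, -0.2472, 0.4063]
orientation: [2.857, 1.307, -0.0]
force: [-0.1, -0.4, 1.0]
opening: 0.085
grip_force: 0.0
t 1.43 tcp [ 0.3145 -0.2472  0.4063] shares [ 1.311 -0.083  0.025] turn -0.437 j6 -0.05 F [-0.1 -0.4  1. ] open 0.085
```

```bash
python3 -m pendant '1 -0.05 0 -0.43;1 -0.05 0 -0.43;1 -0.05 0 -0.43;1 -0.05 0 -0.43;1 -0.05 0 -0.43;1 -0.05 0 -0.43;1 -0.05 0 -0.43;1 -0.05 0 -0.43;1 -0.05 0 -0.43'; python3 -c "
from h import *
rows([.513,.0144,.262],-1.5)"
```

```text
time: 2.18
tool_pos: [0.4683, -0.0531, 0.4061]
orientation: [-2.268, -2.173, 0.002]
force: [-0.4, 1.5, 0.4]
opening: 0.0855
grip_force: 0.0
t 2.18 tcp [ 0.4683 -0.0531  0.4061] shares [0.278 0.168 0.576] turn -0.011 j6 -0.15 F [-0.4  1.5  0.4] open 0.0855
```

```bash
python3 -m pendant '0.278 0.168 0 0.0;0.278 0.168 0 -0.011;0.278 0.168 0.1 -0.011;0.278 0.168 0.2 -0.011;0.278 0.168 0.2 -0.011;0.278 0.168 0.2 -0.011'; python3 - <<'E'
from h import *
rows([.513,.0144,.262],-1.5)
cv2.imwrite("pics/s1.png",cv2.resize(capture("side")[100:300,180:380,::-1],None,fx=2.8,fy=2.8))
E
```

```text
time: 2.68
tool_pos: [0.5125, 0.0141, 0.3561]
orientation: [-2.25, -2.19, 0.003]
force: [1.0, -0.9, 0.9]
opening: 0.0856
grip_force: 0.0
t 2.68 tcp [0.5125 0.0141 0.3561] shares [0.001 0.003 0.376] turn -0.001 j6 -0.02 F [ 1.  -0.9  0.9] open 0.0856
```

View pics/s1.png

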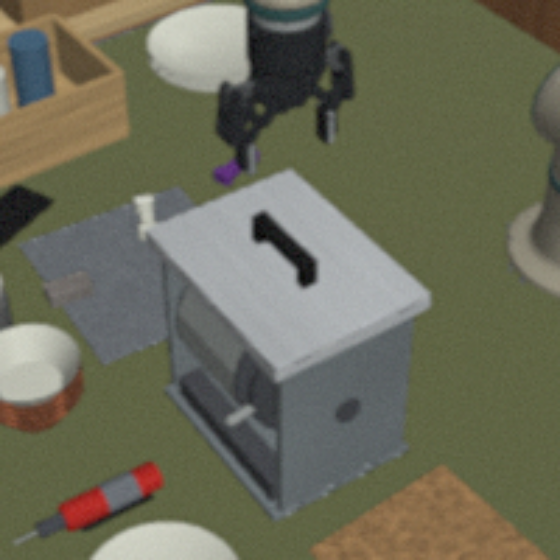

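The gripper hangs above the bar (crop (285,248)) with its fingers on either side of it. I'll descend and close.

```bash
python3 -m pendant '0 0 0.12 0;0 0 0.25 0;0 0 0.37 0;0 0 0.37 0;0 0 0.37 0'; python3 -m pendant '0 0 0 0;0 0 0 0;0 0 0 0;0 0 0 0;0 0 0 0;0 0 0 0;0 0 0 0;0 0 0 0' -1
```

```text
time: 3.15
tool_pos: [0.5132, 0.015, 0.2656]
orientation: [2.249, 2.193, 0.001]
force: [0.6, -0.6, 0.3]
opening: 0.0855
grip_force: 0.0
time: 3.82
tool_pos: [0.5132, 0.0159, 0.264]
orientation: [-2.248, -2.195, 0.0]
force: [-0.2, -0.4, -0.2]
opening: 0.0003
grip_force: 0.0
```

```bash
python3 - <<'E'
from h import *
rows([.513,.0144,.262],-1.5)
a=cv2.resize(capture("side")[100:250,200:400,::-1],None,fx=3,fy=3)
cv2.imwrite("pics/s2.png",a)
E
```

```text
t 3.82 tcp [0.5132 0.0159 0.264 ] shares [-0.006 -0.001  0.008] turn 0.001 j6 -0.02 F [-0.2 -0.4 -0.2] open 0.0003
```

View pics/s2.png

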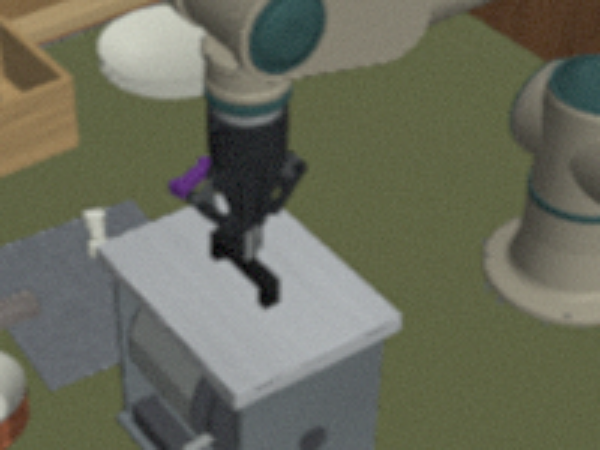

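The closed fingers sit by the far part of the bar, around crop (245,250), and the near end of the bar is at (268,290). I'll check this with the projections.

```bash
python3 - <<'E'
from h import *
for X in ([.5132,.0159,.264],[.513,.0144,.288],[.513,.0644,.288],[.513,-.0356,.288]): print(X,w2px("side",X),w2px("top",X))
# two-view height of cover corners from images: side0 bar ends
im=cv2.imread("pics/side0.png");V=im.max(2)
g=np.zeros(V.shape,bool);g[170:205,262:300]=1
for r in blobs("side",g&(V<60),20):print(r,cv2.boxPoints(r).round())
def tri(pt,ps):
    A=[]
    for n,p in(("top",pt),("side",ps)):
        c=calibration(n);P=np.array(c["K"])@np.c_[c["R"],c["t"]];A+=[p[0]*P[2]-P[0],p[1]*P[2]-P[1]]
    x=np.linalg.svd(np.array(A))[2][-1];return x[:3]/x[3]
print(tri((278.5,203),(282,187.5)))
# pad corners & cover corners by hand: side corners (238,180?),(281,162),(331,204)
for pt,ps in(((228,162.5),(277,233)),((335,167.5),(232,181)),((222,243.5),(331,206))):print(tri(pt,ps))
a=cv2.resize(capture("top")[150:270,200:360,::-1],None,fx=4,fy=4)
cv2.imwrite("pics/t2.png",a)
cv2.imwrite("pics/s0c.png",cv2.resize(im[140:240,210:350],None,fx=5,fy=5))
E
```

```text
[0.5132, 0.0159, 0.264] [281.80440498 190.88554301] [277.81296168 204.90814014]
[0.513, 0.0144, 0.288] [281.56704117 184.42374079] [278.4516649  203.41439563]
[0.513, 0.0644, 0.288] [291.72557243 193.51483077] [256.65206871 202.78721603]
[0.513, -0.0356, 0.288] [271.83248057 175.71207134] [300.24027132 204.04125904]
((280.75, 188.75), (30.40559196472168, 8.485280990600586), 45.0) [[267. 181.]
 [273. 175.]
 [294. 196.]
 [288. 202.]]
[0.51433638 0.01543536 0.27784572]
[0.61601156 0.13779518 0.24820559]
[ 0.60718416 -0.11682903  0.25884999]
[0.42274679 0.14191293 0.2480397 ]
```

View pics/t2.png

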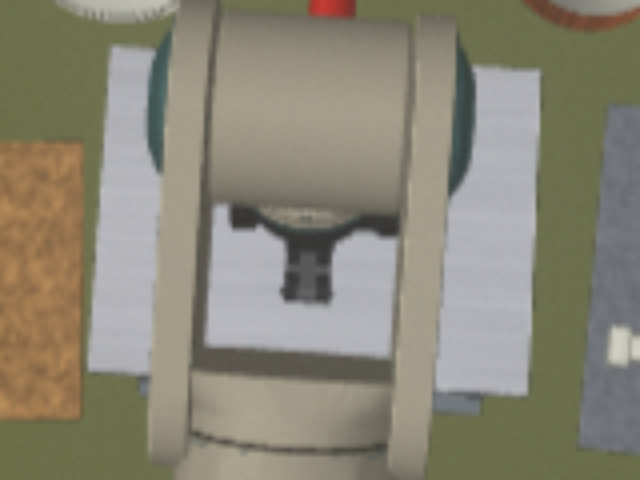

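```bash
python3 - <<'E'
from h import *
for z in(.356,.369):
  for x in(.513-.043,.513+.043,.513-.057,.513+.057): print(z,x,w2px("side",[x,.0144,z]))
a=capture("side")[130:220,230:340,::-1]
b=cv2.imread("pics/side0.png")[130:220,230:340]
cv2.imwrite("pics/s3.png",np.hstack([cv2.resize(q,None,fx=3.6,fy=5.5,interpolation=cv2.INTER_CUBIC) for q in(a,b)]))
E
```

```text
0.356 0.47000000000000003 [293.67584392 160.72535463]
0.356 0.556 [269.15603906 171.68951159]
0.356 0.456 [297.54808817 158.99386068]
0.356 0.5700000000000001 [265.04087913 173.52962654]
0.369 0.47000000000000003 [293.75656527 157.09721512]
0.369 0.556 [269.07475323 168.03796166]
0.369 0.456 [297.65361406 155.36976403]
0.369 0.5700000000000001 [264.93156726 169.87451838]
```

View pics/s3.png

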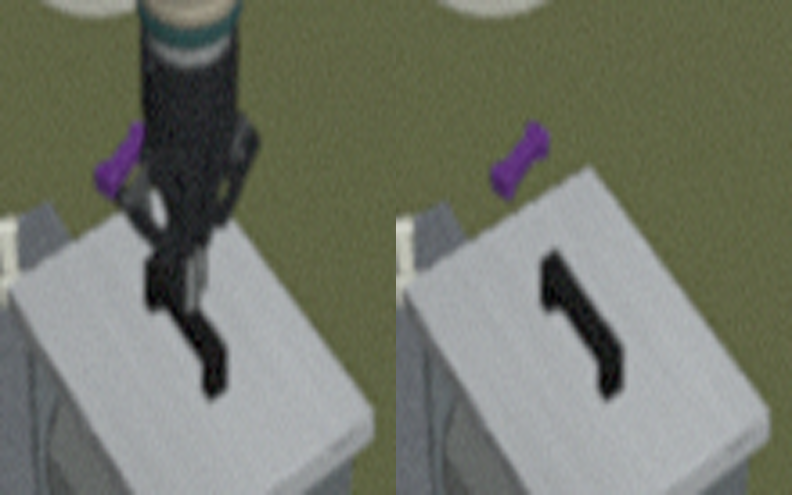

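The tip looks level with the bar's top, so it is higher than the state suggests. I'll probe downward with the shut fingers to find the contact height.

```bash
for i in 1 2 3 ; do python3 -m pendant '0 0 0.006 0;0 0 0.012 0; 0 0 0.012 0' | egrep 'tool_pos|force: \['; done
```

```text
tool_pos: [0.5135, 0.0158, 0.2632]
force: [-3.2, 0.8, 8.6]
tool_pos: [0.5136, 0.0158, 0.2631]
force: [-8.8, 0.0, 21.0]
tool_pos: [0.5138, 0.0158, 0.2631]
force: [-12.4, 1.7, 32.9]
```

```bash
python3 -m pendant '0 0 -0.1 0;0 0 -0.2 0;0 0 -0.2 0;0 0 -0.2 0' | egrep 'tool_pos|force: \['; python3 -m pendant '0 0 0 0;0 0 0 0;0 0 0 0;0 0 0 0;0 0 0.1 0;0 0 0.19 0;0 0 0.19 0;0 0 0.19 0' 1| egrep 'tool_pos|force: \[|open'; for i in 1 2 ; do python3 -m pendant '0 0 0.012 0;0 0 0.024 0; 0 0 0.024 0' | egrep 'tool_pos|force: \['; done
```

```text
tool_pos: [0.5138, 0.0158, 0.3063]
force: [0.5, 0.7, -0.9]
tool_pos: [0.5126, 0.0158, 0.2565]
force: [0.2, 0.6, 1.2]
opening: 0.0854
tool_pos: [0.5135, 0.0158, 0.252]
force: [-0.8, -0.5, -0.1]
tool_pos: [0.5131, 0.0158, 0.2449]
force: [0.9, -0.2, -0.3]
```

```bash
for o in 0.3 -0.2 -0.4 ; do python3 -m pendant '0 0 0 0;0 0 0 0;0 0 0 0;0 0 0 0' $o| egrep 'tool_pos|force: \[|open'; done
```

```text
tool_pos: [0.5133, 0.0158, 0.2456]
force: [0.2, 0.7, 0.6]
opening: 0.055
tool_pos: [0.5133, 0.0158, 0.2455]
force: [-0.1, -0.3, 0.5]
opening: 0.0344
tool_pos: [0.5133, 0.0158, 0.2455]
force: [0.4, -0.4, -0.3]
opening: 0.0256
```

```bash
python3 -m pendant '0 0 0.01 0;0 0 0.022 0; 0 0 0.022 0' | egrep 'tool_pos|force: \['; python3 -m pendant '0 0 0 0;0 0 0 0;0 0 0 0;0 0 0 0;0 0 0 0;0 0 0 0' -1; python3 - <<'E'
from h import *
a=capture("side")[130:220,230:340,::-1];cv2.imwrite("pics/s4.png",cv2.resize(a,None,fx=5,fy=5,interpolation=cv2.INTER_CUBIC))
E
```

```text
tool_pos: [0.513, 0.0158, 0.2391]
force: [-0.2, 0.8, -0.9]
time: 7.97
tool_pos: [0.5132, 0.0158, 0.2397]
orientation: [-2.248, -2.194, 0.001]
force: [-0.2, -0.6, -2.5]
opening: 0.0166
grip_force: 60.2
```

View pics/s4.png

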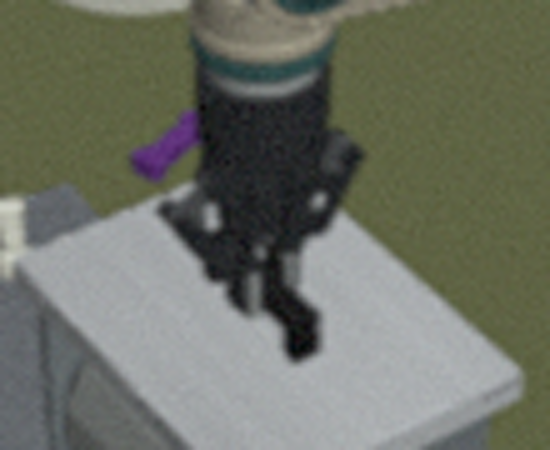

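Gripped: opening 16.6 mm, 60 N. Next I'll lift the cover and carry it to the pad.

```bash
python3 -m pendant '0 0 -0.03 0;0 0 -0.1 0;0 0 -0.2 0;0 0 -0.32 0;0 0 -0.32 0;0 0 -0.32 0;0 0 -0.32 0'; python3 -m pendant '0.1 0 0 0;0.2 0 0 0;0.3 0 0 0;0.4 0 0 0;0.5 0 0 0;0.6 0 0 0;0.7 0 0 0;0.8 0 0 0;0.9 0 0 0;0.9 0 0 0'; python3 -c "
from h import *
rows([.503,.3145,.035],-1.5)"
```

```text
time: 8.6
tool_pos: [0.5131, 0.0158, 0.3187]
orientation: [-2.247, -2.194, 0.002]
force: [-0.3, 0.4, -5.0]
opening: 0.0169
grip_force: 60.0
time: 9.43
tool_pos: [0.5175, 0.2445, 0.3167]
orientation: [-2.241, -2.197, 0.006]
force: [-0.1, 0.2, -5.2]
opening: 0.0169
grip_force: 59.9
t 9.43 tcp [0.5175 0.2445 0.3167] shares [ 0.279 -0.058  1.127] turn 0.004 j6 0.4 F [-0.1  0.2 -5.2] open 0.0169
```

```bash
python3 -m pendant '0.1 -0.02 0 0;0.2 -0.05 0 0;0.28 -0.055 0.1 0;0.28 -0.055 0.2 0;0.28 -0.055 0.3 0;0.28 -0.055 0.4 0;0.28 -0.055 0.5 0;0.28 -0.055 0.65 0;0.28 -0.055 0.8 0;0.28 -0.055 0.8 0'; python3 -m pendant '0 0 0.08 0;0 0 0.16 0;0 0 0.2 0;0 0 0.2 0'; python3 -c "
from h import *
rows([.503,.3145,.035],-1.5)"
```

```text
time: 10.27
tool_pos: [0.5015, 0.3079, 0.1086]
orientation: [-2.244, -2.191, 0.029]
force: [-1.7, -0.6, -6.3]
opening: 0.0168
grip_force: 59.9
time: 10.6
tool_pos: [0.5052, 0.3101, 0.0677]
orientation: [-2.247, -2.194, 0.008]
force: [0.0, 0.4, -5.1]
opening: 0.017
grip_force: 60.0
t 10.6 tcp [0.5052 0.3101 0.0677] shares [ 0.018 -0.009  0.131] turn 0.001 j6 0.51 F [ 0.   0.4 -5.1] open 0.017
```

```bash
python3 -m pendant '0.018 -0.009 0.04 0;0.018 -0.009 0.08 0;0.018 -0.009 0.1 0;0.018 -0.009 0.1 0' | egrep 'tool_pos|force: \['; for i in 1 ; do python3 -m pendant '0 0 0.01 0;0 0 0.02 0; 0 0 0.02 0' | egrep 'tool_pos|force: \['; done;  python3 - <<'E'
from h import *
cv2.imwrite("pics/s5.png",cv2.resize(capture("side")[200:370,260:430,::-1],None,fx=3.5,fy=3.5,interpolation=cv2.INTER_CUBIC))
E
```

```text
tool_pos: [0.5037, 0.3153, 0.0436]
force: [-0.8, 1.0, -5.2]
tool_pos: [0.5045, 0.3155, 0.0398]
force: [0.3, 0.7, -3.9]
```

View pics/s5.png

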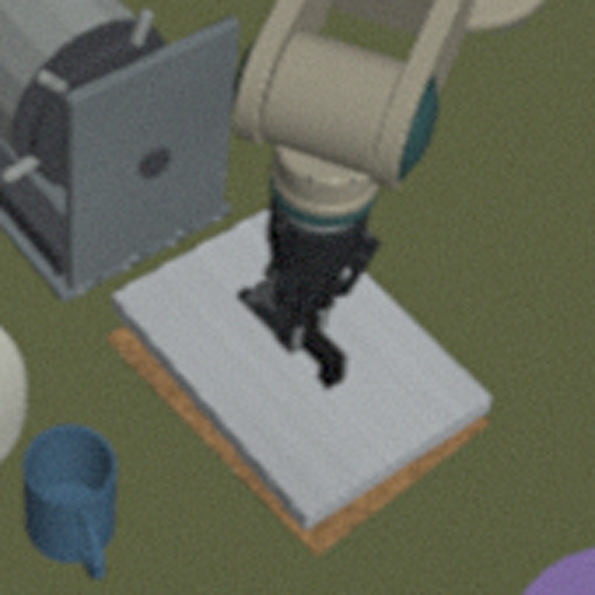

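The cover hangs centred slightly above the pad, with no contact yet. I'll lower it further with force checks.

```bash
for i in 1 2 3 4 5 ; do python3 -m pendant '0 0 0.01 0;0 0 0.016 0; 0 0 0.016 0' | egrep 'tool_pos|force: \['; done
```

```text
tool_pos: [0.5043, 0.3155, 0.0356]
force: [-0.3, -0.6, -3.5]
tool_pos: [0.5042, 0.3155, 0.0314]
force: [0.0, 0.9, -5.1]
tool_pos: [0.5042, 0.3154, 0.0274]
force: [0.2, -0.1, -4.1]
tool_pos: [0.5042, 0.3155, 0.0234]
force: [-0.4, -0.6, -3.5]
tool_pos: [0.5042, 0.3154, 0.0194]
force: [0.2, -0.5, -3.8]
```

```bash
for i in 1 2 3 4 ; do python3 -m pendant '0 0 0.006 0;0 0 0.012 0; 0 0 0.012 0' | egrep 'tool_pos|force: \['; done
```

```text
tool_pos: [0.5043, 0.3155, 0.0166]
force: [0.3, 0.5, -4.0]
tool_pos: [0.5043, 0.3155, 0.0136]
force: [-0.4, 0.1, -4.0]
tool_pos: [0.5042, 0.3155, 0.0105]
force: [-0.4, -0.4, -3.6]
tool_pos: [0.5046, 0.3157, 0.0087]
force: [-3.2, -1.1, 2.0]
```

Contact came at the predicted 0.0087, so the reported z is about 25 mm below the real fingertip. I'll release, rise and look at the drum.

```bash
python3 -m pendant '0 0 -0.008 0;0 0 -0.008 0;0 0 -0.008 0;0 0 -0.008 0;0 0 -0.008 0' 0; python3 -m pendant '0 0 -0.1 0;0 0 -0.3 0;0 0 -0.5 0;0 0 -0.7 0;0 0 -0.9 0;0 0 -0.9 0;0 0 -0.9 0;0 0 -0.9 0;0 0 -0.9 0' ;  python3 - <<'E'
from h import *
a=capture("top")[145:285,115:335,::-1];b=capture("side")[140:290,210:350,::-1]
cv2.imwrite("pics/s6.png",np.hstack([cv2.resize(a,(480,305)),cv2.resize(b,(285,305))]))
a=cv2.resize(a,None,fx=2.2,fy=3);b=cv2.resize(b,(310,420));cv2.imwrite("pics/s6.png",np.hstack([a,b]))
E
```

```text
time: 13.9
tool_pos: [0.5046, 0.3157, 0.0101]
orientation: [2.248, 2.195, 0.001]
force: [-0.0, -0.4, 0.6]
opening: 0.0429
grip_force: 0.0
time: 14.65
tool_pos: [0.5042, 0.3155, 0.2338]
orientation: [-2.248, -2.194, 0.002]
force: [-0.5, -0.7, -1.1]
opening: 0.0427
grip_force: 0.0
```

View pics/s6.png

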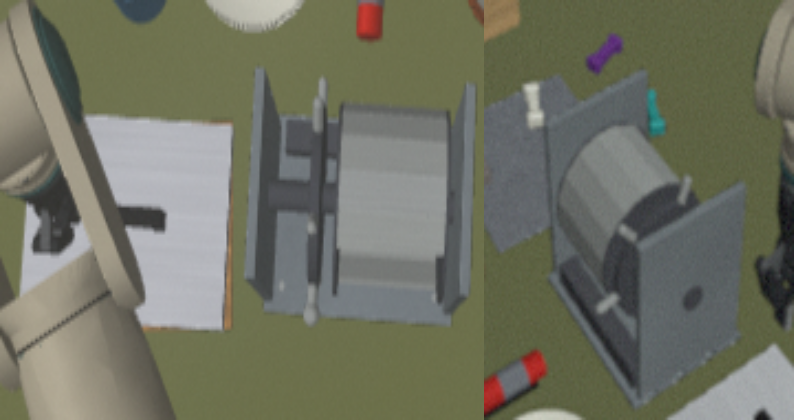

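In the left (top) crop the ball is at (310,317) at the robot side, and plain pegs are at (312,230) and (320,90). In the side crop, peg ends are at (685,190), (628,232) and (607,303). I'll fit the wheel angle.

```bash
python3 - <<'E'
from h import *
yaw=np.radians(-1.5);ex=np.array([np.cos(yaw),np.sin(yaw),0]);ey=np.array([-ex[1],ex[0],0]);T=np.array([.512,.0142,0])
def P(a,r):return T+ey*.052-ex*np.sin(a)*r+np.array([0,0,.13+r*np.cos(a)])
for d in range(0,360,10):
    a=np.radians(d);print(d,"ball top",w2px("top",P(a,.104)).round(1),"peg top",w2px("top",P(a,.108)).round(1),"side",w2px("side",P(a,.11)).round(1))
E
```

```text
0 ball top [256.9 206.1] peg top [256.8 205.9] side [291.7 206.1]
10 ball top [256.4 213.7] peg top [256.4 213.7] side [297.  204.1]
20 ball top [256.1 221.2] peg top [256.  221.5] side [302.  202.9]
30 ball top [255.8 228.3] peg top [255.7 229. ] side [306.6 202.7]
40 ball top [255.6 234.8] peg top [255.5 235.8] side [310.6 203.5]
50 ball top [255.5 240.5] peg top [255.4 241.7] side [314. 205.]
60 ball top [255.5 245.2] peg top [255.4 246.6] side [316.6 207.4]
70 ball top [255.7 248.7] peg top [255.5 250.2] side [318.3 210.5]
80 ball top [255.8 251. ] peg top [255.7 252.6] side [319.3 214.1]
90 ball top [256.1 252.1] peg top [256.  253.6] side [319.4 218.2]
100 ball top [256.5 251.9] peg top [256.4 253.4] side [318.6 222.7]
110 ball top [256.9 250.5] peg top [256.8 252. ] side [317.1 227.3]
120 ball top [257.3 248. ] peg top [257.3 249.4] side [314.9 232.1]
130 ball top [257.8 244.6] peg top [257.7 245.8] side [311.9 236.8]
140 ball top [258.2 240.3] peg top [258.2 241.3] side [308.5 241.3]
150 ball top [258.7 235.2] peg top [258.7 236.1] side [304.5 245.6]
160 ball top [259.2 229.6
[... 634 characters left out ...]
] side [263.5 254.3]
260 ball top [261.2 175.2] peg top [261.3 173.8] side [262.  250.9]
270 ball top [261.  173.1] peg top [261.1 171.7] side [261.3 246.9]
280 ball top [260.7 172.2] peg top [260.8 170.7] side [261.6 242.4]
290 ball top [260.4 172.5] peg top [260.4 171. ] side [262.9 237.4]
300 ball top [260.  174.1] peg top [260.  172.6] side [265.  232.2]
310 ball top [259.5 176.9] peg top [259.5 175.5] side [268.1 227. ]
320 ball top [259.  180.9] peg top [259.  179.6] side [271.8 221.8]
330 ball top [258.4 186. ] peg top [258.4 184.9] side [276.3 217. ]
340 ball top [257.9 192. ] peg top [257.9 191.2] side [281.2 212.7]
350 ball top [257.4 198.8] peg top [257.3 198.3] side [286.4 209. ]
```

The ball is about 80° from the top on the robot side. A plain peg stands about 20° to the robot side of the top, so I'll push that one away (+x) with shut fingers, then push the ball peg. First I'll go above and in front of it.

```bash
python3 -m pendant '0 0 -0.15 0;0 0 -0.3 0;-0.1 -0.1 -0.3 0;-0.25 -0.2 -0.3 0;-0.4 -0.26 -0.3 0;-0.55 -0.26 -0.3 0;-0.7 -0.26 -0.3 0;-0.85 -0.26 -0.3 0;-1 -0.26 -0.3 0;-1 -0.26 -0.3 0' -1; python3 -m pendant '0 0 0 0;0 0 0 0' ;python3 -c "
from h import *
rows([.44,.067,.193],-1.5)"
```

```text
time: 15.58
tool_pos: [0.433, 0.0622, 0.3087]
orientation: [2.255, 2.187, -0.005]
force: [-0.1, -0.0, 0.6]
opening: 0.0004
grip_force: 0.0
time: 15.75
tool_pos: [0.4333, 0.0674, 0.3089]
orientation: [-2.247, -2.193, 0.002]
force: [0.1, 0.6, -0.4]
opening: 0.0003
grip_force: 0.0
t 15.75 tcp [0.4333 0.0674 0.3089] shares [-0.001  0.028  0.464] turn 0.001 j6 0.09 F [ 0.1  0.6 -0.4] open 0.0003
```

```bash
python3 -m pendant '0 0.02 0.1 0;0 0.03 0.2 0;0 0.03 0.35 0;0 0.03 0.46 0;0 0.03 0.46 0;0 0.03 0.46 0' | egrep 'pos|force: \['; for i in 1 2 3 4; do python3 -m pendant '0 0.025 0 0;0 0.05 0 0;0 0.075 0 0;0 0.1 0 0' | egrep 'pos|force: \['; done
```

```text
tool_pos: [0.4402, 0.0681, 0.1941]
force: [0.4, -0.2, 0.4]
tool_pos: [0.4671, 0.0667, 0.199]
force: [-12.7, -0.3, 21.1]
tool_pos: [0.4919, 0.0659, 0.1959]
force: [-3.6, -0.2, 2.7]
tool_pos: [0.5164, 0.0652, 0.1945]
force: [-2.8, 0.2, -0.8]
tool_pos: [0.5413, 0.0647, 0.1945]
force: [-3.2, 1.1, -1.4]
```

```bash
python3 -m pendant '0 -0.02 -0.1 0;0 -0.05 -0.25 0;0 -0.2 -0.25 0;0 -0.35 -0.25 0;0 -0.5 -0.25 0;0 -0.5 -0.1 0;0 -0.5 0 0;0 -0.5 0 0;0 -0.5 0 0' | egrep 'pos|force: \['; for i in 1 2; do python3 -m pendant '0 0.025 0 0;0 0.05 0 0;0 0.075 0 0;0 0.1 0 0' | egrep 'pos|force: \['; done
```

```text
tool_pos: [0.4162, 0.0676, 0.1952]
force: [-0.1, -0.2, 0.8]
tool_pos: [0.4424, 0.067, 0.1959]
force: [0.5, 0.4, 0.2]
tool_pos: [0.4664, 0.0667, 0.2054]
force: [-31.1, -2.3, 65.1]
```

That rode onto the ball. I'll back off and look.

```bash
python3 -m pendant '0 -0.05 0 0;0 -0.1 0 0;0 -0.2 -0.2 0;0 -0.2 -0.4 0;0 -0.2 -0.4 0;0 -0.2 -0.4 0' | egrep 'pos|force: \['; python3 - <<'E'
from h import *
b=capture("side")[140:290,210:350,::-1];a=capture("top")[160:270,200:360,::-1]
cv2.imwrite("pics/s7.png",np.hstack([cv2.resize(a,(480,330)),cv2.resize(b,(308,330))]))
E
```

```text
tool_pos: [0.4176, 0.0678, 0.3014]
force: [0.3, 0.5, 0.7]
```

View pics/s7.png

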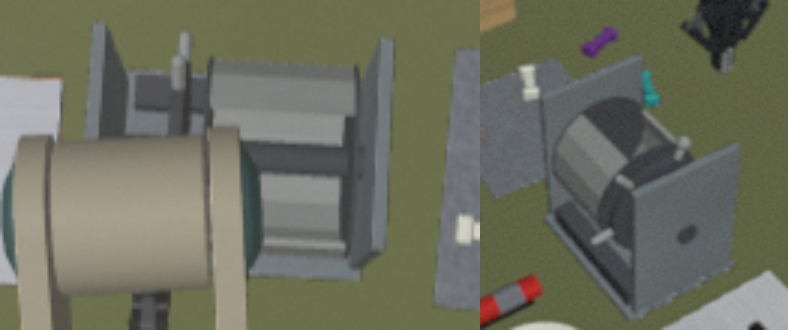

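In the side crop the ball is at (684,145) and plain pegs are at (625,183) and (603,236), so the ball is about 20° short of the top on the robot side. I'll push again lower down, rising slightly.

```bash
python3 -m pendant '0 0.02 0.1 0;0 0.03 0.2 0;0 0.03 0.35 0;0 0.03 0.478 0;0 0.03 0.478 0;0 0.03 0.478 0' | egrep 'pos|force: \['; python3 -m pendant '0 0.03 0 0;0 0.06 0 0;0 0.09 0 0;0 0.11 -0.004 0' | egrep 'pos|force: \['; python3 -m pendant '0 0.015 -0.004 0;0 0.03 -0.008 0;0 0.045 -0.012 0' | egrep 'pos|force: \['
```

```text
tool_pos: [0.4224, 0.0673, 0.1737]
force: [-0.1, -0.8, -0.4]
tool_pos: [0.4526, 0.0668, 0.1777]
force: [0.6, 0.1, 0.4]
tool_pos: [0.4624, 0.0666, 0.1806]
force: [-4.7, 0.2, 4.4]
```

```bash
python3 -m pendant '0 0.02 -0.01 0;0 0.04 -0.02 0;0 0.06 -0.03 0;0 0.06 -0.03 0' | egrep 'pos|force: \['; python3 -m pendant '0 0.02 -0.006 0;0 0.04 -0.012 0;0 0.06 -0.015 0;0 0.06 -0.015 0' | egrep 'pos|force: \['
```

```text
tool_pos: [0.4781, 0.0661, 0.1872]
force: [-0.1, -0.7, -0.3]
tool_pos: [0.4931, 0.0658, 0.1908]
force: [-0.1, -0.0, -0.4]
```

```bash
python3 -m pendant '0 -0.02 0 0;0 -0.1 -0.1 0;0 -0.2 -0.3 0;0 -0.3 -0.45 0;-0.1 -0.3 -0.45 0;-0.3 -0.3 -0.45 0;-0.5 -0.3 -0.45 0;-0.7 -0.3 -0.45 0;-0.7 -0.3 -0.45 0' | egrep 'pos|force: \['; python3 - <<'E'
from h import *
bb=capture("side");aa=capture("top");np.savez("pics/i8.npz",a=aa,b=bb)
b=bb[140:290,210:350,::-1];a=aa[160:270,200:450,::-1]
cv2.imwrite("pics/s8.png",np.hstack([cv2.resize(a,(500,360)),cv2.resize(b,(300,360))]))
E
```

```text
tool_pos: [0.4124, -0.1103, 0.304]
force: [1.1, 0.6, -0.7]
```

View pics/s8.png

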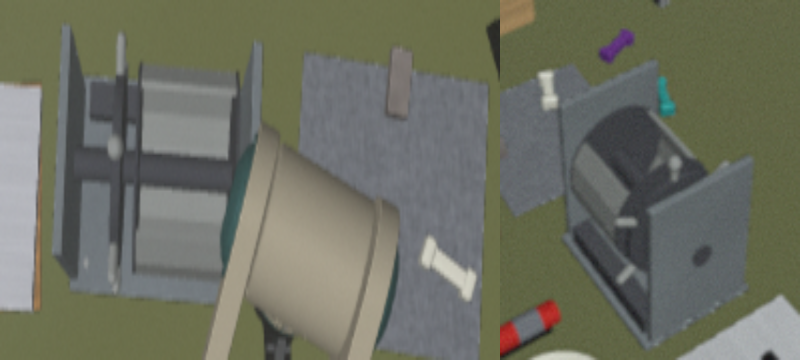

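The ball is at top px (257.5,204.9), where 0° would give row 206, so the mouth is up. The axle runs through the drum's hollow, so I'll drop the rests beside it. I'll re-detect the rests now.

```bash
cat >> h.py <<'E'
def rests():
    im=cv2.cvtColor(capture("top"),cv2.COLOR_RGB2HSV);H,S,V=cv2.split(im)
    g=np.zeros(H.shape,bool);g[178:272,345:444]=1
    for r in blobs("top",g&(V>150)&(S<70)):print("rest",np.round(r[0],1),rectw("top",r,.018))
E
python3 -c "
from h import *
rests()
rows([.458,-.396,.2],-25.4)"
```

```text
rest [383.8 255.1] (array([ 0.4179, -0.2838,  0.018 ]), np.float64(0.109), np.float64(0.029), np.float64(-22.3))
rest [423.7 241.6] (array([ 0.4587, -0.3964,  0.018 ]), np.float64(0.077), np.float64(0.027), np.float64(-115.4))
rest [358.9 241.4] (array([ 0.4543, -0.2137,  0.018 ]), np.float64(0.114), np.float64(0.086), np.float64(-109.5))
t 22.25 tcp [ 0.4128 -0.1087  0.3036] shares [-1.144  0.212  0.415] turn 0.265 j6 -0.32 F [-0.8 -0.3 -0.4] open -0.0003
```

```bash
python3 -m pendant '-0.16 0.05 0 0.05;-0.32 0.1 0 0.1;-0.48 0.15 0 0.15;-0.64 0.2 0 0.2;-0.8 0.2 0 0.26;-0.96 0.2 0 0.265;-1 0.2 0 0.265;-1 0.21 0 0.265;-1 0.21 0 0.265' 1| egrep 'pos|force: \['; python3 -c "
from h import *
rests()
rows([.458,-.396,.05],-25.4)"
```

```text
tool_pos: [0.4604, -0.3574, 0.3033]
force: [-0.1, 0.3, 0.6]
rest [429.5 268. ] (array([ 0.3852, -0.4117,  0.018 ]), np.float64(0.031), np.float64(0.017), np.float64(-88.4))
rest [414.8 237.2] (array([ 0.4702, -0.3714,  0.018 ]), np.float64(0.027), np.float64(0.024), np.float64(-44.4))
rest [365.4 237.2] (array([ 0.4665, -0.2319,  0.018 ]), np.float64(0.078), np.float64(0.026), np.float64(-95.5))
rest [441.2 250.2] (array([ 0.4361, -0.4456,  0.018 ]), np.float64(0.104), np.float64(0.089), np.float64(-45.7))
t 23.05 tcp [ 0.4604 -0.3569  0.3037] shares [-0.146  0.057  1.015] turn 0.003 j6 -0.28 F [ 0.  -0.2  0.3] open 0.0856
```

```bash
python3 -m pendant '-0.14 0.055 0.1 0;-0.146 0.057 0.25 0;-0.146 0.057 0.4 0;-0.146 0.057 0.55 0;-0.146 0.057 0.7 0;-0.146 0.057 0.85 0;-0.146 0.057 1 0;-0.146 0.057 1 0;-0.146 0.057 1 0'| egrep 'pos|force: \['; python3 -c "
from h import *
rests()
rows([.458,-.396,-.017],-25.4)"
```

```text
tool_pos: [0.4569, -0.3954, 0.0528]
force: [0.5, 0.0, 1.4]
rest [414.  236.5] (array([ 0.4723, -0.3693,  0.018 ]), np.float64(0.027), np.float64(0.018), np.float64(-44.4))
rest [365.3 237.4] (array([ 0.4658, -0.2318,  0.018 ]), np.float64(0.078), np.float64(0.027), np.float64(-95.5))
rest [424.5 246. ] (array([ 0.4468, -0.3986,  0.018 ]), np.float64(0.141), np.float64(0.105), np.float64(178.9))
t 23.85 tcp [ 0.4582 -0.397   0.0557] shares [ 0.004 -0.003  0.291] turn 0.003 j6 -0.34 F [ 0.5 -0.4  1.1] open 0.0853
```

```bash
python3 -m pendant '0 0 0.1 0;0 0 0.2 0;0 0 0.27 0;0 0 0.28 0;0 0 0.28 0'| egrep 'pos|force: \['; python3 -m pendant '0 0 0 0;0 0 0 0;0 0 0 0;0 0 0 0;0 0 0 0;0 0 0 0;0 0 0 0;0 0 0 0' -1| egrep 'pos|force|open'
```

```text
tool_pos: [0.458, -0.3981, -0.0144]
force: [-0.6, -0.8, 0.2]
tool_pos: [0.4572, -0.398, -0.016]
force: [-0.1, 0.0, 4.7]
opening: 0.0162
grip_force: 61.1
```

```bash
python3 -m pendant '0 0 -0.1 0;0 0 -0.25 0;0 0 -0.4 0;0 0 -0.55 0;0 0 -0.7 0;0 0 -0.85 0;0 0 -1 0;0 0 -1 0;0 0 -1 0'| egrep 'pos|force'; python3 -c "
from h import *
rows([.481,-.021,.30],-1.5)"
```

```text
tool_pos: [0.4575, -0.3982, 0.2359]
force: [0.3, 0.9, -1.7]
grip_force: 60.5
t 25.68 tcp [ 0.4575 -0.3982  0.2359] shares [ 1.405 -0.557 -0.262] turn -0.264 j6 -0.34 F [ 0.3  0.9 -1.7] open 0.0169
```

```bash
python3 -m pendant '0.05 -0.02 -0.15 0;0.15 -0.06 -0.26 0;0.3 -0.12 -0.26 -0.05;0.45 -0.18 -0.26 -0.1;0.6 -0.24 -0.26 -0.15;0.75 -0.3 -0.26 -0.2;0.9 -0.36 -0.26 -0.264;0.9 -0.36 -0.26 -0.264;0.9 -0.36 -0.26 -0.264;0.9 -0.36 -0.26 -0.264'| egrep 'pos|force'; python3 -c "
from h import *
rows([.481,-.021,.155],-1.5)"
```

```text
tool_pos: [0.4711, -0.1559, 0.2967]
force: [-0.9, -0.2, -1.1]
grip_force: 60.4
t 26.52 tcp [ 0.4711 -0.1559  0.2967] shares [0.54  0.027 0.567] turn 0.0 j6 -0.37 F [-0.9 -0.2 -1.1] open 0.0165
```

```bash
python3 -m pendant '0.12 0.02 0 0;0.25 0.027 0 0;0.4 0.027 0 0;0.54 0.027 0 0;0.54 0.027 0 0;0.54 0.027 0.1 0;0.54 0.027 0.2 0;0.54 0.027 0.3 0;0.54 0.027 0.3 0'| egrep 'pos|force'; python3 -m pendant '0 0 0.09 0;0 0 0.18 0;0 0 0.27 0;0 0 0.27 0;0 0 0.27 0' | egrep 'pos|force'
```

```text
tool_pos: [0.4793, -0.0221, 0.2168]
force: [-1.3, -0.9, -2.1]
grip_force: 60.4
tool_pos: [0.4814, -0.0218, 0.156]
force: [0.8, 0.7, -0.6]
grip_force: 60.4
```

```bash
python3 -m pendant '0 0.02 0 0;0 0.04 0 0;0 0.04 0 0' | egrep 'pos|force'; python3 -m pendant '0 0 0 0;0 0 0 0;0 0 0 0;0 0 0 0;0 0 0 0;0 0 0 0' -0.4 | egrep 'pos|force|open'; python3 -m pendant '0 0 -0.1 0;0 0 -0.25 0;0 0 -0.4 0;0 0 -0.58 0;0 0 -0.58 0;-0.15 0 -0.58 0;-0.3 0 -0.58 0;-0.45 0 -0.58 0;-0.6 0 -0.58 0;-0.6 0 -0.58 0' |egrep 'pos|force|open'; python3 -c "
from h import *
rests();rows([.4663,-.2320,.05],-5.5)
a=capture('top')[160:270,200:450,::-1];b=capture('side')[140:290,210:350,::-1]
cv2.imwrite('pics/s9.png',np.hstack([cv2.resize(a,(500,360)),cv2.resize(b,(300,360))]))"
```

```text
tool_pos: [0.4931, -0.0215, 0.1574]
force: [-0.3, -0.4, -0.5]
grip_force: 60.4
tool_pos: [0.4915, -0.0212, 0.1558]
force: [-0.0, -0.5, -0.3]
opening: 0.0257
grip_force: 0.0
tool_pos: [0.4868, -0.1764, 0.2997]
force: [0.1, 0.3, -0.6]
opening: 0.0256
grip_force: 0.0
rest [360.3 263.8] (array([ 0.3915, -0.2179,  0.018 ]), np.float64(0.114), np.float64(0.046), np.float64(-113.7))
rest [358. 236.] (array([ 0.4692, -0.2111,  0.018 ]), np.float64(0.034), np.float64(0.028), np.float64(-88.4))
rest [411.6 233.5] (array([ 0.4818, -0.3631,  0.018 ]), np.float64(0.256), np.float64(0.029), np.float64(-27.0))
rest [394.5 194.1] (array([ 0.5924, -0.3147,  0.018 ]), np.float64(0.143), np.float64(0.086), np.float64(-114.1))
rest [354.3 203.4] (array([ 0.5625, -0.2004,  0.018 ]), np.float64(0.178), np.float64(0.028), np.float64(-25.6))
t 29.32 tcp [ 0.4871 -0.1739  0.3   ] shares [-0.235 -0.075  1.   ] turn 0.042 j6 -0.38 F [-0.4  0.6 -0.9] open 0.0257
```

View pics/s9.png

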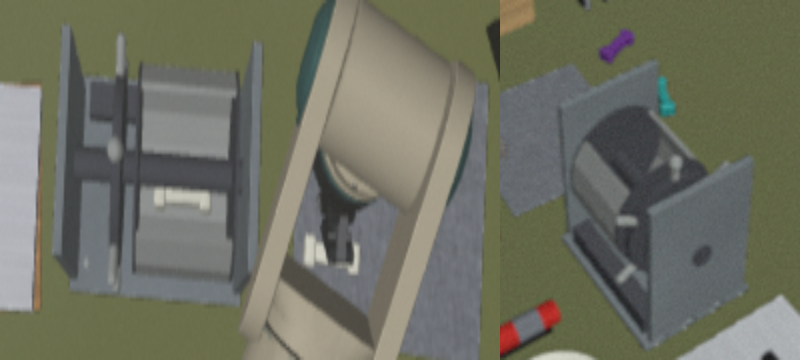

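Rest 2 lies in the drum, at crop (182,198). Rest 1 is still at its place, crop (335,252), so I'll pick it up.

```bash
python3 -m pendant '-0.12 -0.05 0 0.042;-0.235 -0.075 0 0.042;-0.235 -0.075 0.1 0.042;-0.235 -0.075 0.25 0.042;-0.235 -0.075 0.4 0.042;-0.235 -0.075 0.55 0.042;-0.235 -0.075 0.7 0.042;-0.235 -0.075 0.85 0.042;-0.235 -0.075 0.95 0.042;-0.235 -0.075 0.95 0.042' 1| egrep 'pos|force: \['; python3 -m pendant '0 0 0 0;0 0 0 0'| egrep 'pos|force: \['; python3 -c "
from h import *
rows([.4663,-.232,-.016],-5.5)"
```

```text
tool_pos: [0.4646, -0.2261, 0.0573]
force: [0.0, 0.8, -0.1]
tool_pos: [0.4689, -0.2294, 0.0658]
force: [0.4, -0.1, 0.8]
t 30.42 tcp [ 0.4689 -0.2294  0.0658] shares [-0.011 -0.011  0.327] turn 0.004 j6 -0.44 F [ 0.4 -0.1  0.8] open 0.0856
```

```bash
python3 -m pendant '-0.011 -0.011 0.1 0;-0.011 -0.011 0.2 0;-0.011 -0.011 0.31 0;-0.011 -0.011 0.32 0;-0.011 -0.011 0.32 0'| egrep 'pos|force: \['; python3 -m pendant '0 0 0 0;0 0 0 0;0 0 0 0;0 0 0 0;0 0 0 0;0 0 0 0;0 0 0 0;0 0 0 0' -1| egrep 'pos|force|open';python3 -m pendant '0 0 -0.1 0;0 0 -0.25 0;0 0 -0.4 0;0 0 -0.55 0;0 0 -0.7 0;0 0 -0.85 0;0 0 -1 0;0 0 -1 0;0 0 -1 0'| egrep 'pos|force|open'; python3 -c "
from h import *
rows([.531,-.021,.30],-1.5)"
```

```text
tool_pos: [0.4648, -0.2318, -0.0158]
force: [0.3, -0.4, 0.5]
tool_pos: [0.465, -0.2322, -0.0159]
force: [-1.2, 0.3, 5.5]
opening: 0.0163
grip_force: 60.6
tool_pos: [0.4652, -0.2323, 0.2354]
force: [-0.9, 0.0, -1.2]
opening: 0.0168
grip_force: 59.8
t 32.25 tcp [ 0.4652 -0.2323  0.2354] shares [ 0.865  0.186 -0.259] turn -0.042 j6 -0.44 F [-0.9  0.  -1.2] open 0.0168
```

Gripped. I'll carry it over the far side of the axle.

```bash
python3 -m pendant '0 0 -0.15 0;0.05 0.02 -0.26 0;0.2 0.06 -0.26 -0.02;0.35 0.1 -0.26 -0.042;0.5 0.14 -0.26 -0.042;0.65 0.186 -0.26 -0.042;0.8 0.186 -0.26 -0.042;0.865 0.186 -0.26 -0.042;0.865 0.186 -0.26 -0.042;0.865 0.186 -0.26 -0.042'| egrep 'pos|force'; python3 -c "
from h import *
rows([.531,-.021,.155],-1.5)"
```

```text
tool_pos: [0.5302, -0.0202, 0.2961]
force: [-0.6, -1.4, -0.6]
grip_force: 59.8
t 33.08 tcp [ 0.5302 -0.0202  0.2961] shares [-0.003  0.005  0.564] turn 0.002 j6 -0.08 F [-0.6 -1.4 -0.6] open 0.0163
```

```bash
python3 -m pendant '0 0.002 0.1 0;0 0.002 0.2 0;0 0.002 0.3 0;0 0.002 0.4 0;0 0.002 0.5 0;0 0.002 0.56 0;0 0.002 0.56 0;0 0.002 0.56 0'| egrep 'pos|force'; python3 -m pendant '0 0 0 0;0 0 0 0;0 0 0 0;0 0 0 0;0 0 0 0;0 0 0 0' -0.4 | egrep 'pos|force|open'; python3 -m pendant '0 0 -0.1 0;0 0 -0.25 0;0 0 -0.4 0;0 0 -0.58 0;0 0 -0.7 0;0.15 0 -0.7 0;0.3 0 -0.7 0;0.45 0 -0.7 0;0.6 0 -0.7 0;0.75 0 -0.7 0' |egrep 'pos|force|open'; python3 -c "
from h import *
rows([.5042,.3155,.3],-1.5)"
```

```text
tool_pos: [0.5303, -0.0219, 0.1572]
force: [-0.6, -0.1, -0.7]
grip_force: 59.8
tool_pos: [0.5312, -0.0208, 0.1586]
force: [-0.4, 0.6, 0.0]
opening: 0.0255
grip_force: 0.0
tool_pos: [0.5355, 0.1684, 0.3334]
force: [0.7, -0.2, -0.3]
opening: 0.0253
grip_force: 0.0
t 35.08 tcp [0.5355 0.1684 0.3334] shares [ 0.585 -0.14   0.134] turn 0.0 j6 0.26 F [ 0.7 -0.2 -0.3] open 0.0253
```

```bash
python3 -m pendant '0.15 -0.05 0 0;0.3 -0.1 0 0;0.45 -0.14 0 0;0.585 -0.14 0 0;0.585 -0.14 0 0;0.585 -0.14 0 0;0.585 -0.14 0 0' 0|egrep 'pos|force|open'; python3 -c "
from h import *
rows([.5042,.3155,.01],-1.5)
c=capture('top');rests()
for z in (0,):print([w2px('top',[.512,-.0208,.1]) ,w2px('top',[.504,.3145,.057])])
a=c[150:270,110:450,::-1]
im=cv2.cvtColor(c,cv2.COLOR_RGB2HSV);g=np.zeros(im.shape[:2],bool);g[165:265,100:230]=1
for r in blobs('top',g&(im[:,:,2]>140)&(im[:,:,1]<45),1000):print(r)
cv2.imwrite('pics/s10.png',cv2.resize(a,None,fx=2.3,fy=3.5))"
```

```text
tool_pos: [0.5046, 0.3136, 0.3331]
force: [0.2, -1.1, -0.7]
opening: 0.0428
grip_force: 0.0
t 35.67 tcp [0.5046 0.3136 0.3331] shares [ 0.008 -0.002  1.292] turn 0.001 j6 0.52 F [ 0.2 -1.1 -0.7] open 0.0428
[array([291.63599428, 215.14682168]), array([169.05275959, 216.61382618])]
((181.4124755859375, 218.54449462890625), (74.20445251464844, 69.21038818359375), 2.7927021980285645)
```

View pics/s10.png

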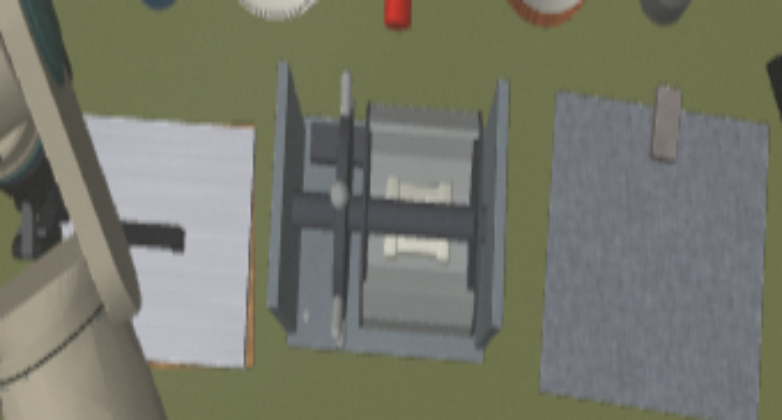

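The crop shows both rests in the drum, at (418,190) and (418,245), with the ball at the top (340,195) and the mat cleared apart from the stone. I'll regrip the cover at the pose where I released it.

```bash
python3 -m pendant '0.008 -0.002 0.13 0;0.008 -0.002 0.26 0;0.008 -0.002 0.4 0;0.008 -0.002 0.53 0;0.008 -0.002 0.66 0;0.008 -0.002 0.8 0;0.008 -0.002 0.95 0;0.008 -0.002 1 0;0.008 -0.002 1 0'|egrep 'pos|force: \['; python3 -m pendant '0 0 0 0' |egrep 'pos|force: \[';  python3 -c "
from h import *
rows([.5043,.3156,.01],-1.5)"
```

```text
tool_pos: [0.5025, 0.3137, 0.0795]
force: [0.0, 0.1, -0.1]
tool_pos: [0.5048, 0.3154, 0.0846]
force: [0.4, 0.9, 1.3]
t 36.6 tcp [0.5048 0.3154 0.0846] shares [ 0.001 -0.002  0.299] turn -0.0 j6 0.52 F [0.4 0.9 1.3] open 0.0421
```

```bash
python3 -m pendant '0 0 0.1 0;0 0 0.2 0;0 0 0.28 0;0 0 0.298 0;0 0 0.298 0;0 0 0.298 0'|egrep 'pos|force: \['; python3 -m pendant '0 0 0 0;0 0 0 0;0 0 0 0;0 0 0 0;0 0 0 0;0 0 0 0;0 0 0 0' -1 |egrep 'pos|force|open'; python3 -m pendant '0 0 -0.03 0;0 0 -0.1 0;0 0 -0.22 0;0 0 -0.36 0;0 0 -0.5 0;0 0 -0.64 0;0 0 -0.78 0;0 0 -0.9 0;0 0 -1 0;0 0 -1 0'|egrep 'pos|force|open';  python3 -c "
from h import *
rows([.5132,.0158,.32],-1.5)"
```

```text
tool_pos: [0.5057, 0.3165, 0.0117]
force: [0.6, 0.3, 0.5]
tool_pos: [0.5052, 0.3164, 0.0112]
force: [-1.0, -1.7, 6.5]
opening: 0.0169
grip_force: 60.3
tool_pos: [0.5053, 0.3164, 0.2657]
force: [-0.2, 0.3, -2.1]
opening: 0.0166
grip_force: 59.2
t 38.52 tcp [0.5053 0.3164 0.2657] shares [-1.2    0.064 -0.223] turn 0.0 j6 0.52 F [-0.2  0.3 -2.1] open 0.0166
```

```bash
python3 -m pendant '0 0 -0.12 0;0 0 -0.24 0;-0.1 0 -0.24 0;-0.2 0 -0.24 0;-0.3 0.02 -0.24 0;-0.4 0.03 -0.24 0;-0.5 0.03 -0.24 0;-0.6 0.03 -0.24 0;-0.7 0.03 -0.24 0;-0.7 0.03 -0.24 0'|egrep 'pos|force: \['; python3 -m pendant '-0.1 0.01 0 0;-0.2 0.02 0 0;-0.3 0.03 0 0;-0.4 0.03 0 0;-0.45 0.03 0 0;-0.49 0.03 0 0;-0.49 0.03 0 0;-0.49 0.03 0 0'|egrep 'pos|force: \[';python3 -c "
from h import *
rows([.5132,.0165,.2415],-1.5)"
```

```text
tool_pos: [0.5068, 0.1369, 0.3168]
force: [0.2, 0.6, -3.3]
tool_pos: [0.5114, 0.0185, 0.3181]
force: [0.5, -0.1, -4.4]
t 40.02 tcp [0.5114 0.0185 0.3181] shares [-0.008  0.007  0.307] turn 0.0 j6 -0.01 F [ 0.5 -0.1 -4.4] open 0.0171
```

```bash
python3 -m pendant '-0.008 0.007 0.05 0;-0.008 0.007 0.12 0;-0.008 0.007 0.18 0;-0.008 0.007 0.2 0;-0.008 0.007 0.2 0;-0.008 0.007 0.2 0'|egrep 'pos|force: \[';python3 -c "
from h import *
rows([.5132,.0165,.2415],-1.5)"
```

```text
tool_pos: [0.5132, 0.0165, 0.2688]
force: [-0.7, 0.6, -3.9]
t 40.52 tcp [0.5132 0.0165 0.2688] shares [ 0.    -0.     0.109] turn 0.001 j6 -0.02 F [-0.7  0.6 -3.9] open 0.0168
```

```bash
for i in 1 2 3; do python3 -m pendant '0 0 0.01 0;0 0 0.02 0;0 0 0.03 0;0 0 0.03 0'|egrep 'pos|force: \[';done
```

```text
tool_pos: [0.5132, 0.0159, 0.2609]
force: [-0.4, 1.1, -4.4]
tool_pos: [0.513, 0.0159, 0.253]
force: [0.6, -0.9, -4.2]
tool_pos: [0.513, 0.0159, 0.2455]
force: [0.1, 0.4, -4.9]
```

```bash
for i in 1 2; do python3 -m pendant '0 0 0.006 0;0 0 0.012 0;0 0 0.012 0'|egrep 'pos|force: \[';done
```

```text
tool_pos: [0.5131, 0.0159, 0.2429]
force: [-0.2, -0.3, -4.6]
tool_pos: [0.5134, 0.0159, 0.2422]
force: [-2.4, 0.9, 4.3]
```

Seated: contact came at the expected height. I'll release, withdraw and verify numerically.

```bash
python3 -m pendant '0 0 -0.004 0;0 0 -0.004 0;0 0 -0.004 0;0 0 -0.004 0;0 0 -0.004 0' 0|egrep 'pos|force: \[|open'; python3 -m pendant '0 0 -0.1 0;0 0 -0.25 0;0 0 -0.4 0;0 0 -0.4 0;-0.2 -0.1 -0.4 0;-0.4 -0.2 -0.4 0;-0.6 -0.3 -0.4 0;-0.8 -0.4 -0.4 0;-1 -0.4 -0.4 0;-1 -0.4 -0.4 0' |egrep 'pos|force: \[';python3 -m pendant '-0.3 -0.1 0 0;-0.6 -0.1 0 0;-0.6 -0.1 0 0;-0.6 -0.1 0 0;-0.6 -0.1 0 0' |egrep 'pos|force: \[';python3 - <<'E'
from h import *
for n,box in(("top",(155,250,218,340)),("side",(155,245,228,340))):
    h=cv2.cvtColor(capture(n),cv2.COLOR_RGB2HSV);g=np.zeros(h.shape[:2],bool);g[box[0]:box[1],box[2]:box[3]]=1
    o=cv2.cvtColor(cv2.imread(f"pics/{n}0.png"),cv2.COLOR_BGR2HSV)
    for q in(o,h):
        if n=="top":print([np.round(r[0]+r[1]+(r[2],),2) for r in blobs(n,g&(q[:,:,2]>130)&(q[:,:,1]<40),1500)])
        k=g.copy();k[:170]=0;k[215:]=0;k[:,:255]=0;k[:,310:]=0
        print(n,"bar",[np.round(r[0]+r[1]+(r[2],),2) for r in blobs(n,k&(q[:,:,2]<60),60)])
E
```

```text
tool_pos: [0.5133, 0.0159, 0.2412]
force: [-0.4, 0.8, 0.4]
opening: 0.0428
tool_pos: [0.4113, -0.213, 0.3418]
force: [0.3, 0.0, -0.3]
tool_pos: [0.382, -0.365, 0.3393]
force: [-0.3, 0.1, -0.6]
[array([278.56, 206.95, 110.27,  86.81,   3.18])]
top bar []
[array([278.85, 206.81, 110.48,  84.57,   3.01])]
top bar []
side bar [array([280.75, 188.75,  30.41,   8.49,  45.  ])]
side bar [array([281.5 , 188.5 ,  29.7 ,   8.49,  45.  ])]
```

The cover matches its original seated pose to under a pixel in both views. Handing in.

```bash
python3 -c "
from rig import job
print(job.finish_job())"
```

```text
the job is handed in; nothing more can be done
None
```

The job is handed in: both knife rests are in the drum, the ball peg and mouth were at the top when last seen before the cover went on, and the cover is back within a pixel of its first pose in both views; the judging result was not shown.

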